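# Push the sliding board home and flip the coaster onto it

## Task

The turquoise coaster lies cup face down on the glass next to the sliding wooden board. Pick up the spatula and with its blade push the coaster firmly against the board until the board comes up solid at its stop; then work the blade under the coaster and, keeping it low and never touching it with the hand, tip it over so that it ends up lying flat on the board, cup face up. Do not bear down hard on the glass, stand the spatula back on the glass the way it stood, and leave the other things where they are.

Things in the scene. Friction and masses are not known exactly. Their poses are not given: they have to be found in the camera images.
- coaster: Round silicone coaster, 100 mm across, 10 mm thick, about 90 g, loose. Its rim is upright from 3 to 7 mm up (a blade edge there pushes it); bevels narrow it to the 80 mm flat faces, so a blade on the glass slides under it. Origin: centre of the face that is down at the start (cup face, concentric rings). z points up at the start (out of the plain face with four dots), down once turned over.
- coaster_mid (a point): Centre of the coaster, half-way through its thickness (5 mm above the glass at the start). Axes as the coaster's body.
- board_top (a point): Centre of the top of the wooden board, 200 mm (its x) by 150 mm (its y), 12 mm high, z up. The coaster starts on the glass off its +y long side, 5 to 60 mm from edge to edge. The board slides only along its -y, 15 to 45 mm (unknown beforehand) at 1 to 2 N, up to a stop strip; there it stands solid, and a coaster levered up past upright about its +y side falls over onto it.
- spatula: Spatula, 200 mm long, 140 g, handle level. x axis towards the blade tip, z up. Steel blade x = 30 to 105 mm, 70 mm wide, 2 mm thick, flat on the glass; neck climbs at 45 degrees from x = 37 mm back to the handle at x = 0; handle x = -95 to 5 mm, 20 mm wide, 16 mm tall, its middle 40 mm above the blade's underside; the tail turns down as a foot to the glass. Origin: at glass height, x = 0.
- spatula_grip (a point): Where to grip the spatula: on the middle of the handle's section, 40 mm above the glass as it stands, 120 mm behind the blade tip (nearly at its centre of mass). Grip across the 20 mm width, from above; axes as the spatula's body.
- spatula_tip (a point): Middle of the blade's front edge, at its underside (at glass height as it stands); 120 mm ahead of and 40 mm below spatula_grip.
- table: The glass-topped table; its top is at z = 0.
- pill_organiser: Grey pill organiser, 60 by 180 by 28 mm with seven flaps, bystander; origin centre of underside.
- charger: White hearing aid charger, 70 by 90 by 37 mm, bystander; origin centre of underside.
- battery_rack: Clear battery blister rack, 60 by 100 by 56 mm, bystander; origin centre of underside.
- nail_clipper: Steel nail clipper, 80 mm long, bystander; origin centre of underside.
Things that resemble listed ones, but are neither listed nor needed, are in the scene too. Several things have the shape of the spatula; the one meant has the colours described above. There is more than one size of the coaster; the one meant has the size given above.

How it is judged:
By the outcome, as a careful person would: the job done as asked, in the order asked, and still so for the second after the job is handed in, with the robot touching nothing.
It also fails if it takes over 72 s, if anything falls off the work surface, if the arm or the gripper's body presses on something with over 40 N, if the wrist force passes 120 N, or if a joint passes its speed limit or range.

## Robot

A 7-joint arm with a two-finger parallel gripper is mounted at the origin on the work surface. World frame = base frame: x ahead of the robot, y to its left, z up, the work surface at z = 0. Lengths are in m, angles in rad, forces in N, time in s.
With the tool pointing down it reaches from about 0.425 to 1.025 m from the base axis. Payload 9.4 kg.
Tool frame: the origin (TCP) lies at the very end of the fingers, on their centre line; the grasp point (between the pads) lies 19 mm behind it; z points along the fingers, x is the direction in which the jaws open and shut, and the axes are right-handed (so a half turn about z gives the same grasp; the last joint's range is limited). The gripper opens to 93 mm and grips with 3 to 60 N. Pads are 15 mm wide; open, the fingers measure 128 mm over their backs; the gripper's body (75 mm by 188 mm) begins 65 mm behind the grasp point.
Start: joints at [-1.391, 0.599, -0.003, 1.599, 0.002, 0.943, -0.08], TCP at [0.184, 0.701, 0.219] pointing down, gripper open.
Joint ranges: [-2.57, 2.57], [-0.35, 1.97], [-1.29, 1.29], [0.11, 2.56], [-1.05, 4.19], [0.11, 1.86], [-2.63, 2.63]. Speed limits (rad/s): [2.22, 2.22, 3.01, 3.01, 3.14, 3.14, 3.14].

## Interface

Orientations are given as a unit quaternion [w, x, y, z].
In Python, from plant import env, cams gives the robot as it stands.
- The arm moves only by the tool drive_tool, never from a script. Its arguments are lists of equal length, an entry for each row: "hand": the gripper command: -1 is shut, 1 is fully open, values between are in proportion; "dp": the shift along the tool's x, y, z in m, a list of three; "twist": the turn about the tool's z in degrees. In form: {"hand": [hand, ...], "dp": [[x, y, z], ...], "twist": [twist, ...]}. A call has 1 to 12 rows; each row shifts and turns the commanded pose from where the row before left it, along the tool's axes as they then stand; what a row does not reach is not made up. A row lasts 1/8 s, in which the tool goes at most 62.5 mm and 10.7 degrees, less where a joint would pass 70% of its speed; a pose out of reach is approached as far as the arm can. A call with a gripper value outside its range is refused whole. The fingers move at their own pace and stop on an object; "newtons" is the grip in N (left out, the last holds). Time passes only in rows, so rows that do not move let the fingers close. It gives the time, the measured TCP pose, the force and the opening at its end, in the units of the state.
- env.get_state(): the state, without advancing time (a new reading comes with each control period).
- cams.read_camera(name): name is "scene" or "top"; returns the picture (384x512x3 uint8, blue, green, red); there is no depth.
- cams.calibration(name): a dict with "fx", "fy", "cx", "cy" (pixels), "cam_to_world" (4x4, takes a point from camera to world coordinates). Camera axes: x right, y up, looking along -z (the intrinsics and any distortion apply to the point x, -y, -z); pixel columns grow to the right and rows downward; lengths in m; the calibration is good to about 2 mm. A picture is of the moment at which its call begins. calibration takes no time and is no camera call.
- env.close_job(): hands the job in, once; it reports no verdict.
The state is a dict: "time_s": time; "qpos": joint angles; "joint_vel": joint speeds; "joint_efforts": joint torques, N m; "position": TCP position; "eef_rot": TCP orientation; "ft_force": force on the tool from outside, world axes, zero at the start; "wrist_torque": the same for the moment, N m; "opening": finger opening in m.
Only numpy, scipy, OpenCV 4.12 (cv2) and the standard library are available. Lean on these libraries where they do the work, as an engineer would, in place of code of your own. Each camera call takes 0.05 s, during which the arm holds its last target.

## Working session

There is one attempt and no reset: what is moved stays moved. The work goes in short steps, Python scripts to look and compute and a tool call to move; the robot and the scene stay as the last step left them, time stands still between calls to the robot, and variables do not carry over. Pictures are saved under pics/ and viewed, and the job is handed in when it is done.

Besides the shell and the picture viewer there is one more tool, called after ">>>" as a command line: name --pt "numbers of a row" for each row, then --argument value for the rest. drive_tool: Moves the arm, as the interface text tells. Its arguments: {"type":"object","properties":{"hand":{"type":"array"},"dp":{"type":"array"},"twist":{"type":"array"},"newtons":{"type":"number"}},"required":["hand","dp","twist"]}

```bash
ls; mkdir -p pics
python3 - <<'E'
from plant import env,cams
import cv2,json
s=env.get_state();print({k:(v if not hasattr(v,'round') else v) for k,v in s.items()})
for n in("scene","top"):
    im=cams.read_camera(n);cv2.imwrite(f"pics/{n}0.png",im);print(n,cams.calibration(n))
E
```

```text
pics
{'time_s': 0.0, 'qpos': array([-1.39068092,  0.60009342, -0.00254121,  1.60013856,  0.00180472,
        0.94287872, -0.07981099]), 'joint_vel': array([-3.66876899e-04, -1.54103995e-03,  6.17149948e-04,  2.95411477e-04,
        8.95973480e-05, -2.20916785e-03, -5.99914129e-04]), 'joint_efforts': array([ 1.38678948e-03, -7.65084028e+01,  1.49799887e+00, -2.52340704e+01,
       -5.23358595e-02,  1.70919806e-02,  1.76148069e-04]), 'position': array([0.18404749, 0.70074591, 0.2177798 ]), 'eef_rot': array([ 5.18074409e-04,  7.91818773e-01,  6.10755644e-01, -5.53306132e-04]), 'ft_force': array([-0.60833035, -0.61161735, -0.03010051]), 'wrist_torque': array([ 0.00627666,  0.07372014, -0.00567047]), 'opening': 0.09298666576627361}
scene {'fx': 388.6056767244468, 'fy': 388.6056767244468, 'cx': 252.9913217040036, 'cy': 195.59099980355901, 'cam_to_world': array([[ 0.72945107, -0.53607364,  0.42488372,  1.01436331],
       [ 0.68403193,  0.5727581 , -0.45171724, -0.45299818],
       [-0.00120189,  0.62013966,  0.78449051,  0.94163081],
       [ 0.        ,  0.        ,  0.        ,  1.        ]])}
top {'fx': 397.7728575595374, 'fy': 397.7728575595374, 'cx': 262.42711088152913, 'cy': 192.73460205376838, 'cam_to_world': array([[ 0.02431059,  0.99307658, -0.11492564,  0.38050067],
       [-0.9995603 ,  0.02219376, -0.01966315,  0.03224241],
       [-0.01697639,  0.11535313,  0.99317947,  1.27987778],
       [ 0.        ,  0.        ,  0.        ,  1.        ]])}
```

View pics/scene0.png

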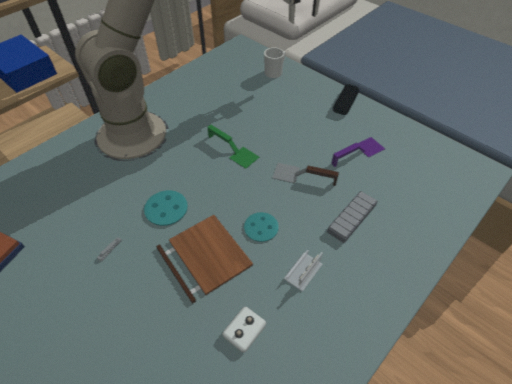

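View pics/top0.png

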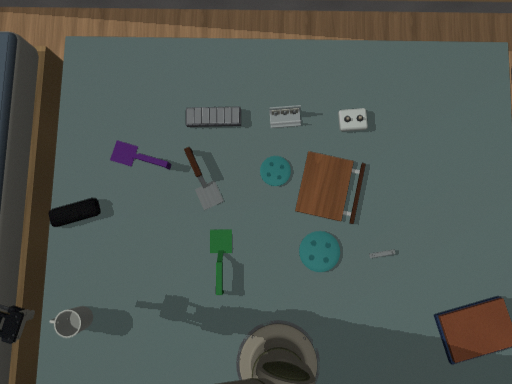

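Top view candidates:
- **Spatulas:** purple (138,155), steel with brown handle (200,178) and green (220,262). The steel blade fits the description.
- **Coasters:** small (276,171), about 31 px or 100 mm across, and large (320,251), about 42 px or 135 mm. The small one next to the board fits.

I'll confirm both in an enlarged crop.

```bash
cat > h.py <<'E'
import numpy as np,cv2
from plant import env,cams
def C(n):
    c=cams.calibration(n);return c,np.array(c["cam_to_world"])
def unproj(n,uv,z):
    c,T=C(n);u=np.atleast_2d(np.asarray(uv,float))
    d=np.c_[(u[:,0]-c["cx"])/c["fx"],-(u[:,1]-c["cy"])/c["fy"],-np.ones(len(u))]@T[:3,:3].T
    o=T[:3,3];return o+d*((z-o[2])/d[:,2])[:,None]
def proj(n,p):
    c,T=C(n);q=(np.atleast_2d(p)-T[:3,3])@T[:3,:3]
    return np.c_[c["cx"]+c["fx"]*q[:,0]/-q[:,2],c["cy"]-c["fy"]*q[:,1]/-q[:,2]]
def crop(im,x0,y0,x1,y1,k,f):
    cv2.imwrite(f,cv2.resize(im[y0:y1,x0:x1],None,fx=k,fy=k,interpolation=cv2.INTER_CUBIC))
E
python3 - <<'E'
import cv2
from h import crop
t=cv2.imread('pics/top0.png');s=cv2.imread('pics/scene0.png')
crop(t,170,90,370,240,4,'pics/c1.png')
crop(s,140,140,340,290,4,'pics/c2.png')
E
```

```text
(no output)
```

View pics/c1.png

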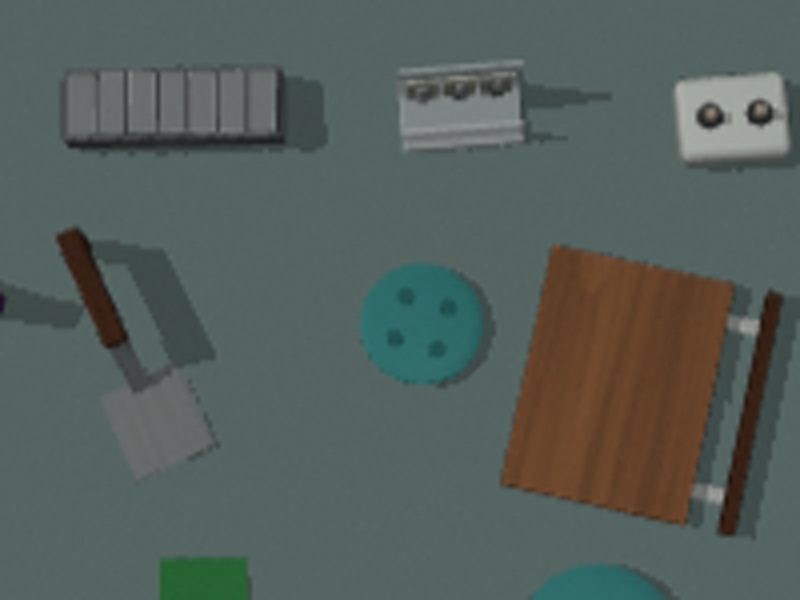

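View pics/c2.png

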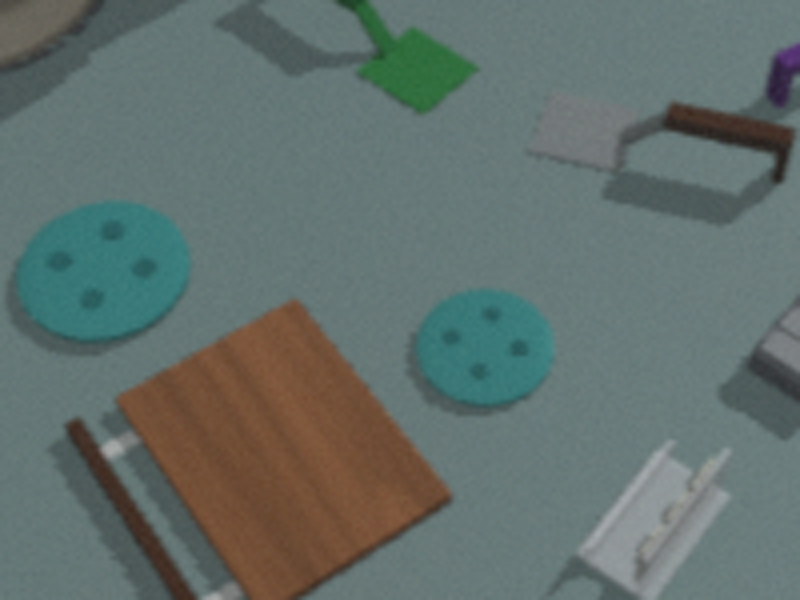

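The crop confirms the steel and brown spatula, blade at c1 (158,425) and handle at (92,288). It also confirms the 100 mm coaster at c1 (423,323), left of the board. Next I'll measure poses.

```bash
cat > meas.py <<'E'
from h import *
def big(m):
    n,l,st,c=cv2.connectedComponentsWithStats(m.astype(np.uint8));
    return n,l,st,c
def comps(n,im,lo,hi,mina=40):
    hsv=cv2.cvtColor(im,cv2.COLOR_BGR2HSV);m=cv2.inRange(hsv,lo,hi)
    k,l,st,c=cv2.connectedComponentsWithStats(m)
    return [(st[i,4],c[i],(l==i).astype(np.uint8)) for i in range(1,k) if st[i,4]>=mina]
E
python3 - <<'E'
from meas import *
np.set_printoptions(precision=4,suppress=True)
t=cv2.imread('pics/top0.png');s=cv2.imread('pics/scene0.png')
for n,im in(("top",t),("scene",s)):
    hsv=cv2.cvtColor(im,cv2.COLOR_BGR2HSV)
    P=[(276,171),(320,195),(192,162),(209,196)] if n=="top" else [(262,232),(210,255),(315,172),(285,172)]
    print(n,[hsv[y,x] for x,y in P],hsv[100,100] if n=="scene" else hsv[200,260])
    for a,c,m in comps(n,im,(84,120,60),(95,255,255),200):
        cnt=max(cv2.findContours(m,0,1)[0],key=cv2.contourArea)
        w=unproj(n,cnt[:,0,:],0.005)
        (cx,cy),r=cv2.minEnclosingCircle(w[:,:2].astype(np.float32)*1000)
        e=cv2.fitEllipse((w[:,:2]*1000).astype(np.float32))
        print('coaster',a,c,e)
    for a,c,m in comps(n,im,(0,90,40),(15,255,200),150):
        cnt=max(cv2.findContours(m,0,1)[0],key=cv2.contourArea)
        r=cv2.minAreaRect(cnt[:,0,:].astype(np.float32));bx=cv2.boxPoints(r)
        print('brown',a,c,bx.round(1).tolist())
        print(unproj(n,bx,0.012)[:,:2])
E
```

```text
top [array([ 89, 148, 107], dtype=uint8), array([ 13, 152,  94], dtype=uint8), array([ 12, 168,  53], dtype=uint8), array([ 90,   9, 108], dtype=uint8)] [ 84  40 101]
coaster 713 [275.0056 170.554 ] ((601.5907592773438, 18.45403289794922), (95.31903839111328, 95.97367858886719), 5.462361812591553)
coaster 1291 [319.3114 251.1696] ((346.23358154296875, -127.01673889160156), (123.78270721435547, 125.6985092163086), 5.450433731079102)
brown 11874 [250.3698  24.4341] [[-0.699999988079071, 60.099998474121094], [0.0, 6.099999904632568], [511.70001220703125, 13.0], [511.0, 67.0]]
[[ 0.9583  0.9572]
 [ 1.1523  0.9744]
 [ 1.1517 -0.7628]
 [ 0.9624 -0.7515]]
brown 164 [192.372  161.5854] [[183.8000030517578, 149.0], [188.8000030517578, 146.6999969482422], [200.89999389648438, 173.8000030517578], [195.89999389648438, 176.0]]
[[0.665  0.3174]
 [0.6729 0.3013]
 [0.5845 0.2578]
 [0.5768 0.2738]]
brown 2869 [324.1328 185.8341] [[294.70001220703125, 210.6999969482422], [307.79998779296875, 150.8000030517578], [353.8999938964844, 160.89999389648438], [340.79998779296875, 220.8000030517578]]
[[ 0.4717
[... 1880 characters left out ...]
, 295.20001220703125]]
[[ 0.4458 -0.1934]
 [ 0.4625 -0.0298]
 [ 0.6695 -0.0893]
 [ 0.6436 -0.2343]]
brown 304 [  6.0625 245.1316] [[-14.5, 246.5], [3.5, 228.5], [18.0, 243.0], [-0.0, 261.0]]
[[ 0.0935 -0.5542]
 [ 0.0719 -0.493 ]
 [ 0.1484 -0.4874]
 [ 0.167  -0.5472]]
brown 11367 [459.6756 327.1789] [[369.0, 236.0], [511.0, 236.0], [511.0, 383.0], [369.0, 383.0]]
[[ 0.8487  0.1997]
 [ 1.1404  0.4728]
 [ 1.2869  0.0868]
 [ 1.0584 -0.1273]]
brown 187 [175.9037 273.7594] [[156.6999969482422, 246.8000030517578], [159.39999389648438, 245.10000610351562], [194.5, 299.70001220703125], [191.8000030517578, 301.3999938964844]]
[[ 0.4401 -0.231 ]
 [ 0.4411 -0.2226]
 [ 0.6318 -0.2621]
 [ 0.6303 -0.2695]]
```

Run:
```python
from meas import *
np.set_printoptions(precision=4,suppress=True)
t=cv2.imread('pics/top0.png');s=cv2.imread('pics/scene0.png')
def rep(n,m,z,lab):
    cnt=max(cv2.findContours(m,0,1)[0],key=cv2.contourArea)[:,0,:]
    w=unproj(n,cnt,z)[:,:2]*1000
    r=cv2.minAreaRect(w.astype(np.float32));print(n,lab,r)
    M=unproj(n,np.argwhere(m)[:,::-1],z)[:,:2]
    ev,V=np.linalg.eigh(np.cov(M.T));print('  centroid',M.mean(0),'axis',np.degrees(np.arctan2(V[1,1],V[0,1])))
for n,im,hp,bp,box in(("top",t,(192,162),(209,196),(324,186)),("scene",s,(315,172),(285,172),(210,253))):
    hsv=cv2.cvtColor(im,cv2.COLOR_BGR2HSV)
    for lo,hi,p,z,lab in (((0,90,30),(15,255,200),hp,.048,'handle'),((0,0,80),(179,26,200),bp,.002,'blade'),((0,90,40),(15,255,200),box,.012,'board')):
        if n=='scene' and lab=='handle': lo,hi=(0,25,10),(20,255,100)
        m=cv2.inRange(hsv,lo,hi);x0,y0=p[0]-60,p[1]-60
        k,l,st,c=cv2.connectedComponentsWithStats(m)
        i=l[p[1],p[0]]
        if i==0: print(n,lab,'miss');continue
        rep(n,(l==i).astype(np.uint8),z,lab)
```

```text
top handle ((617.2947998046875, 279.94873046875), (97.02876281738281, 18.239168167114258), 25.65407943725586)
  centroid [0.6172 0.2798] axis -153.87024249904593
top blade ((517.801025390625, 230.84762573242188), (76.33535766601562, 71.42417907714844), 26.620901107788086)
  centroid [0.5157 0.2306] axis 59.91952164366586
top board ((555.1700439453125, -140.02174377441406), (149.48794555664062, 198.89605712890625), 78.54280090332031)
  centroid [ 0.5542 -0.14  ] axis 168.38748500194305
scene handle ((623.713623046875, 267.0570068359375), (95.8742904663086, 50.920475006103516), 20.544883728027344)
  centroid [0.6223 0.2755] axis -156.90951138995345
scene blade ((524.0764770507812, 234.23699951171875), (92.73270416259766, 71.89907836914062), 25.980615615844727)
  centroid [0.5189 0.2324] axis 45.82657184528848
scene board ((557.5008544921875, -141.12803649902344), (147.9487762451172, 199.75782775878906), 78.60136413574219)
  centroid [ 0.5617 -0.1437] axis 168.3876848109326
```

>>> drive_tool --hand '[0.1,0.1,0.1,0.1,0.1,0.1,0.1]' --pt "0 0 0" --pt "0 0 0" --pt "0 0 0" --pt "0 0 0" --pt "0 0 0" --pt "0 0 0" --pt "0 0 0" --twist '[10.7,10.7,10.7,10.7,10.7,10.7,10.7]' --newtons 60

```text
time_s: 0.98
position: [0.184, 0.701, 0.2182]
eef_rot: [0.0, 1.0, 0.0, -0.0]
ft_force: [0.3, 0.4, 0.4]
opening: 0.0515
```

```bash
cat >> h.py <<'E'
from scipy.spatial.transform import Rotation as R
def st():
    s=env.get_state();q=s["eef_rot"];Rm=R.from_quat([q[1],q[2],q[3],q[0]]).as_matrix()
    return s,np.array(s["position"]),Rm
def yaw(Rm): return np.degrees(np.arctan2(Rm[1,0],Rm[0,0]))
def go(tgt,yx=None):
    s,p,Rm=st();print('t',round(s['time_s'],2),'pos',p.round(4),'yawx',yaw(Rm).round(2),'tilt',np.degrees(np.arccos(-Rm[2,2])).round(2),'f',np.round(s['ft_force'],2),'tq',np.round(s['wrist_torque'],3),'op',round(s['opening'],4),'q',np.round(s['qpos'],2))
    if tgt is not None:
        print(' tool-frame delta',(Rm.T@(np.array(tgt)-p)).round(4))
        if yx is not None: print(' twist',((yaw(Rm)-yx+180)%360-180).round(2))
E
python3 -c "
from h import *
go([.591,.267,.12],-63.8)"
```

```text
t 0.97 pos [0.184  0.701  0.2182] yawx 0.04 tilt 0.05 f [0.3  0.4  0.37] tq [-0.04   0.122  0.042] op 0.0515 q [-1.61  0.62  0.36  1.62 -0.26  0.95 -1.16]
 tool-frame delta [0.4067 0.4342 0.0985]
 twist 63.84
```

>>> drive_tool --hand '[0.1,0.1,0.1,0.1,0.1,0.1,0.1,0.1,0.1,0.1,0.1,0.1]' --pt "0.034 0.036 0" --pt "0.034 0.036 0" --pt "0.034 0.036 0" --pt "0.034 0.036 0" --pt "0.034 0.036 0" --pt "0.034 0.036 0" --pt "0.034 0.036 0" --pt "0.034 0.036 0" --pt "0.034 0.036 0.02" --pt "0.034 0.036 0.02" --pt "0.034 0.037 0.02" --pt "0.033 0.037 0.02" --twist '[0,0,0,0,0,0,0,0,0,0,0,0]'

```text
time_s: 2.48
position: [0.5949, 0.2688, 0.1377]
eef_rot: [0.0, 1.0, 0.004, -0.0]
ft_force: [0.8, 0.5, 1.1]
opening: 0.0512
```

>>> drive_tool --hand '[0.1,0.1,0.1,0.1,0.1,0.1,0.1]' --pt "0 0 0" --pt "0 0 0" --pt "0 0 0" --pt "0 0 0" --pt "0 0 0" --pt "0 0 0" --pt "0 0 0" --twist '[10.6,10.6,10.6,10.6,10.6,10.8,0]'

```text
time_s: 3.35
position: [0.5937, 0.2702, 0.1381]
eef_rot: [0.001, 0.851, -0.524, 0.0]
ft_force: [-0.2, 0.3, 0.4]
opening: 0.0513
```

```bash
python3 -c "
from h import *
go([.591,.267,.021],-63.8)
im=cams.read_camera('scene');crop(im,200,90,400,240,4,'pics/s1.png')
im=cams.read_camera('top');crop(im,130,110,330,260,4,'pics/t1.png')
"
```

```text
t 3.35 pos [0.5937 0.2702 0.1381] yawx -63.25 tilt 0.07 f [-0.2   0.29  0.36] tq [0.023 0.154 0.012] op 0.0513 q [-0.9   0.68  0.63  1.87 -0.56  0.77 -1.07]
 tool-frame delta [0.0016 0.0037 0.1171]
 twist 0.55
```

View pics/s1.png

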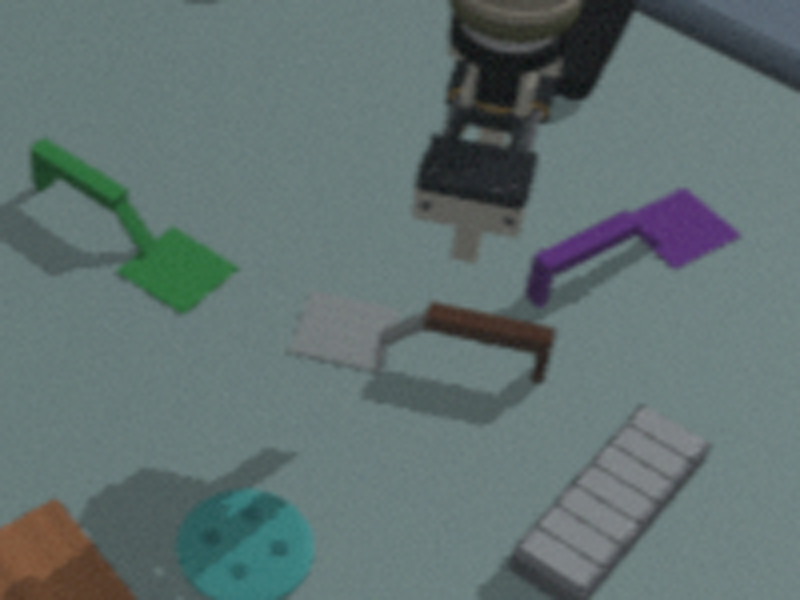

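The jaws line up over the brown handle at s1 (490,320), and the purple tail is clear. Descending.

>>> drive_tool --hand '[0.1,0.1,0.1,0.1,0.1,0.1,0.1]' --pt "0.001 0.002 0" --pt "0.0005 0.001 0.02" --pt "0 0.001 0.03" --pt "0 0 0.03" --pt "0 0 0.025" --pt "0 0 0.012" --pt "0 0 0" --twist '[0.5,0,0,0,0,0,0]'

```text
time_s: 4.32
position: [0.5907, 0.2663, 0.0206]
eef_rot: [0.001, 0.849, -0.529, -0.0]
ft_force: [-0.4, -0.5, 1.3]
opening: 0.0513
```

```bash
python3 -c "
from h import *
go([.591,.267,.021],-63.8)
"
```

```text
t 4.33 pos [0.5907 0.2663 0.0206] yawx -63.86 tilt 0.1 f [-0.42 -0.53  1.31] tq [-0.079  0.151 -0.028] op 0.0513 q [-0.81  0.82  0.48  1.93 -0.69  0.56 -0.97]
 tool-frame delta [-0.0005 -0.0006 -0.0004]
 twist -0.06
```

>>> drive_tool --hand '[-1,-1,-1,-1,-1,-1]' --pt "0 0 0" --pt "0 0 0" --pt "0 0 0" --pt "0 0 0" --pt "0 0 0" --pt "0 0 0" --twist '[0,0,0,0,0,0]' --newtons 60

```text
time_s: 5.08
position: [0.5912, 0.2674, 0.0221]
eef_rot: [-0.0, 0.849, -0.529, -0.0]
ft_force: [-1.2, 2.7, 6.3]
opening: 0.0195
```

```bash
python3 -c "
from h import *
go([.591,.267,.021],-63.8)
im=cams.read_camera('scene');crop(im,220,110,380,230,5,'pics/s2.png')
im=cams.read_camera('top');crop(im,130,110,330,260,4,'pics/t2.png')
"
```

```text
t 5.08 pos [0.5912 0.2674 0.0221] yawx -63.84 tilt 0.05 f [-1.16  2.65  6.34] tq [0.32  0.483 0.047] op 0.0195 q [-0.81  0.82  0.49  1.93 -0.69  0.56 -0.97]
 tool-frame delta [0.0002 0.0004 0.0011]
 twist -0.04
```

View pics/s2.png

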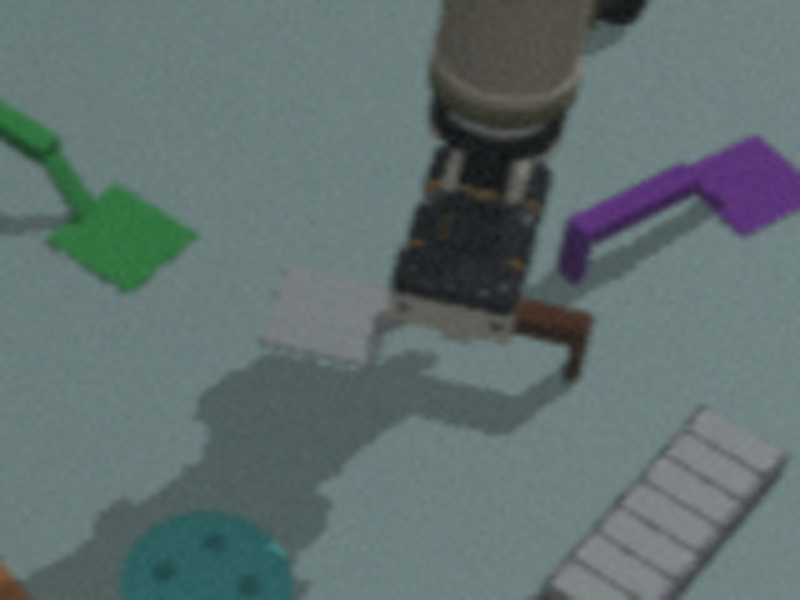

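>>> drive_tool --hand '[-1,-1,-1,-1]' --pt "0 0 -0.005" --pt "0 0 -0.01" --pt "0 0 -0.015" --pt "0 0 0" --twist '[0,0,0,0]'

```text
time_s: 5.68
position: [0.592, 0.2671, 0.0532]
eef_rot: [-0.001, 0.849, -0.529, 0.001]
ft_force: [0.1, 0.1, -1.7]
opening: 0.0198
```

```bash
python3 -c "
from h import *
np.set_printoptions(precision=4,suppress=True)
# plan: final yaw -11.6; coaster c, board y dir
a=np.radians(-11.6);yb=np.array([-np.sin(a),np.cos(a)]);c=np.array([.6013,.019])
for gap in(.055,.05,0):
  tip=c+yb*(gap+(.0 if gap==0 else 0));print('tip',tip,'grip',tip+.12*yb)
tip=c+yb*.08; g=tip+.12*yb
go([g[0],g[1],.05],-11.6)
im=cams.read_camera('scene');crop(im,220,110,380,230,5,'pics/s3.png')
"
```

```text
tip [0.6124 0.0729] grip [0.6365 0.1904]
tip [0.6114 0.068 ] grip [0.6355 0.1855]
tip [0.6013 0.019 ] grip [0.6254 0.1365]
t 5.67 pos [0.592  0.2671 0.0532] yawx -63.86 tilt 0.14 f [ 0.06  0.15 -1.71] tq [-0.03   0.104 -0.001] op 0.0198 q [-0.84  0.78  0.53  1.92 -0.66  0.62 -1.  ]
 tool-frame delta [ 0.0686 -0.0214  0.0033]
 twist -52.26
```

View pics/s3.png

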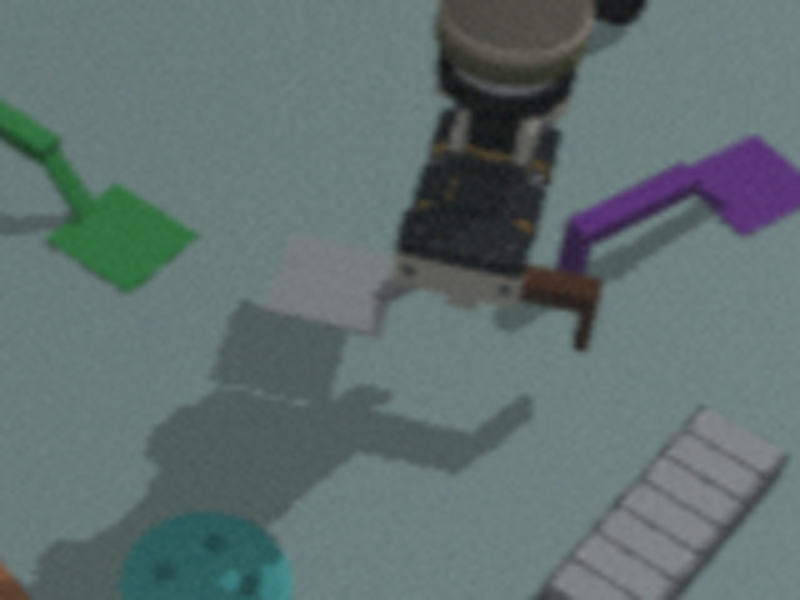

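>>> drive_tool --hand '[-1,-1,-1,-1,-1,-1,-1,-1,-1,-1]' --pt "0 0 -0.025" --pt "0.02 -0.006 0" --pt "0.03 -0.01 0" --pt "0.0186 -0.0054 0" --pt "0 0 0" --pt "0 0 0" --pt "0 0 0" --pt "0 0 0" --pt "0 0 0" --pt "0 0 0" --twist '[0,0,0,0,-10.5,-10.5,-10.5,-10.5,-10.2,0]'

```text
time_s: 6.98
position: [0.6408, 0.2137, 0.0762]
eef_rot: [-0.0, 0.995, -0.103, -0.0]
ft_force: [-0.3, -0.1, -1.1]
opening: 0.0196
```

```bash
python3 -c "
from h import *
a=np.radians(-11.6);yb=np.array([-np.sin(a),np.cos(a)]);c=np.array([.6013,.019])
g=c+yb*.2
go([g[0],g[1],.0271],-11.6)
im=cams.read_camera('scene');crop(im,180,110,340,230,5,'pics/s4.png')
im=cams.read_camera('top');crop(im,170,90,370,240,4,'pics/t4.png')
"
```

```text
t 6.97 pos [0.6408 0.2137 0.0762] yawx -11.79 tilt 0.04 f [-0.26 -0.09 -1.05] tq [-0.037  0.035 -0.048] op 0.0196 q [-0.6   0.73  0.3   1.84 -0.34  0.63 -0.29]
 tool-frame delta [ 0.0005 -0.0013  0.0491]
 twist -0.19
```

View pics/t4.png

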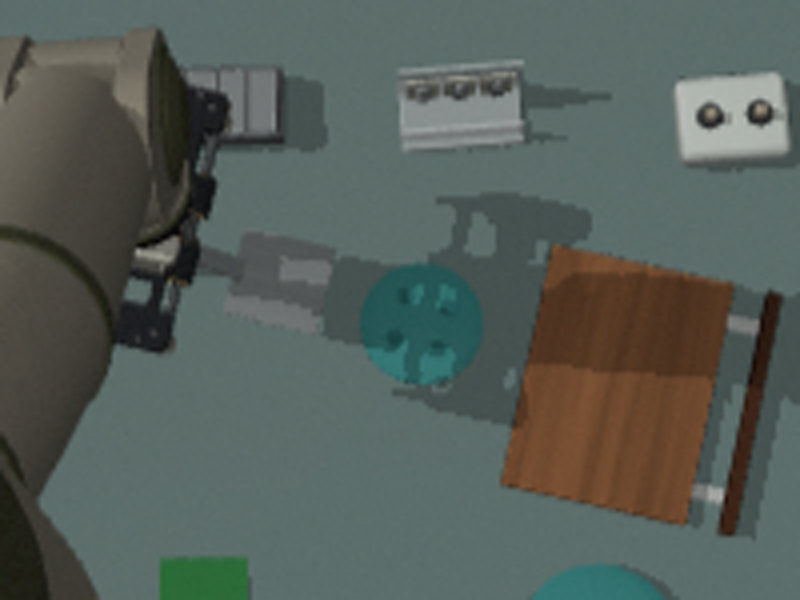

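View pics/s4.png

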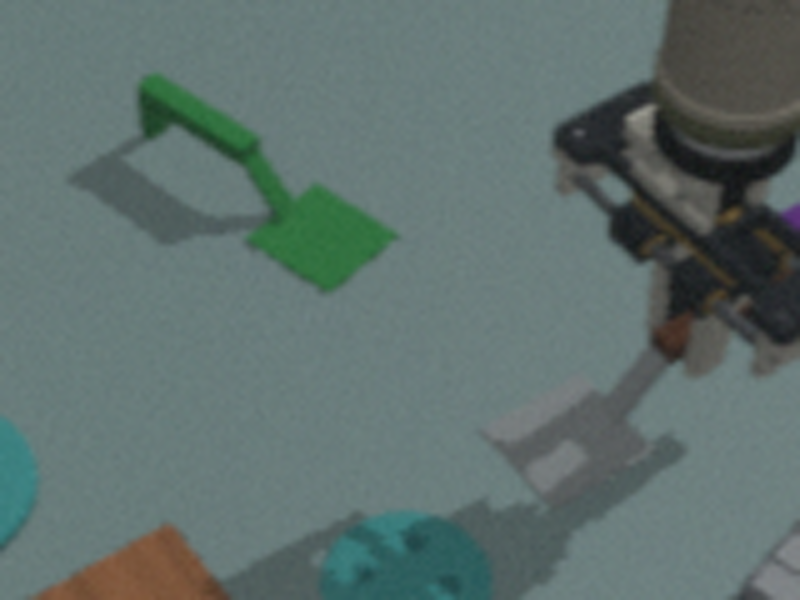

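>>> drive_tool --hand '[-1,-1,-1,-1,-1,-1,-1]' --pt "0 0 0.02" --pt "0 0 0.02" --pt "0 0 0.01" --pt "0 0 0.002" --pt "0 0 0.001" --pt "0 0 0.001" --pt "0 0 0" --twist '[-0.2,0,0,0,0,0,0]'

```text
time_s: 7.95
position: [0.6408, 0.2148, 0.0231]
eef_rot: [-0.0, 0.995, -0.1, 0.0]
ft_force: [-0.7, 0.8, -0.2]
opening: 0.0193
```

```bash
python3 -c "
from h import *
go([.6,.2,.0221],-11.6)
im=cams.read_camera('scene');crop(im,180,130,340,250,5,'pics/s5.png')
"
```

```text
t 7.95 pos [0.6408 0.2148 0.0231] yawx -11.46 tilt 0.04 f [-0.71  0.78 -0.15] tq [-0.014  0.051  0.018] op 0.0193 q [-0.57  0.79  0.26  1.86 -0.37  0.54 -0.26]
 tool-frame delta [-0.0371  0.0226  0.0009]
 twist 0.14
```

View pics/s5.png

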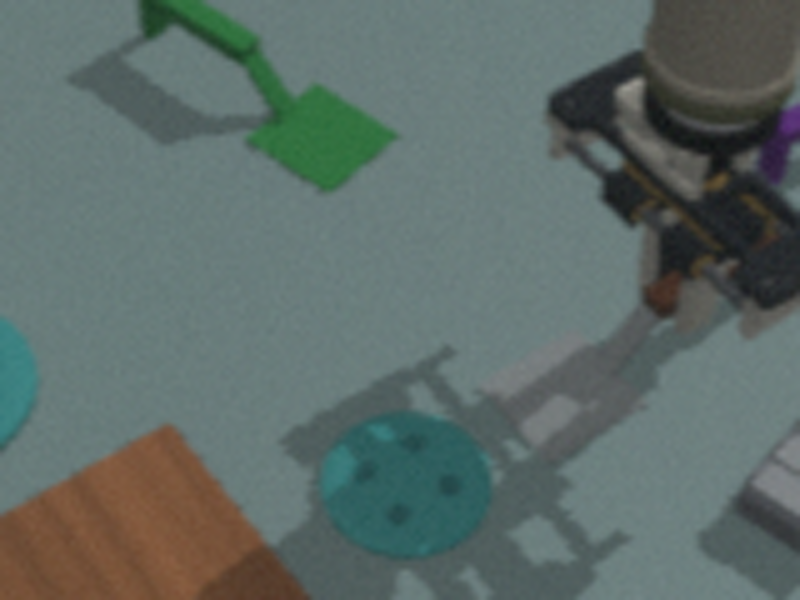

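>>> drive_tool --hand '[-1,-1,-1]' --pt "0 0 0.0005" --pt "0 0 0.0003" --pt "0 0 0" --twist '[0,0,0]'

```text
time_s: 8.38
position: [0.6407, 0.2148, 0.0221]
eef_rot: [-0.0, 0.995, -0.1, 0.0]
ft_force: [0.0, -0.3, 1.6]
opening: 0.0195
```

```bash
python3 -c "
from h import *
go(None)
"
```

```text
t 8.38 pos [0.6407 0.2148 0.0221] yawx -11.45 tilt 0.02 f [ 0.05 -0.34  1.65] tq [-0.05   0.224  0.026] op 0.0195 q [-0.57  0.8   0.26  1.86 -0.37  0.54 -0.26]
```

>>> drive_tool --hand '[-1,-1,-1,-1,-1,-1,-1,-1,-1]' --pt "0 0 -0.0045" --pt "0 0.01 0" --pt "0 0.012 0" --pt "0 0.008 0" --pt "0 0.008 0" --pt "0 0.008 0" --pt "0 0.008 0" --pt "0 0.008 0" --pt "0 0 0" --twist '[0.1,0,0,0,0,0,0,0,0]'

```text
time_s: 9.5
position: [0.6281, 0.1529, 0.0264]
eef_rot: [0.0, 0.995, -0.101, -0.0]
ft_force: [0.8, -0.1, -0.2]
opening: 0.0199
```

```bash
python3 -c "
from h import *
go(None)
im=cams.read_camera('scene');crop(im,140,150,340,300,4,'pics/s6.png')
im=cams.read_camera('top');crop(im,170,90,370,240,4,'pics/t6.png')
"
```

```text
t 9.5 pos [0.6281 0.1529 0.0264] yawx -11.62 tilt 0.03 f [ 0.84 -0.12 -0.24] tq [-0.095  0.097 -0.01 ] op 0.0199 q [-0.48  0.76  0.24  1.92 -0.36  0.49 -0.19]
```

View pics/s6.png

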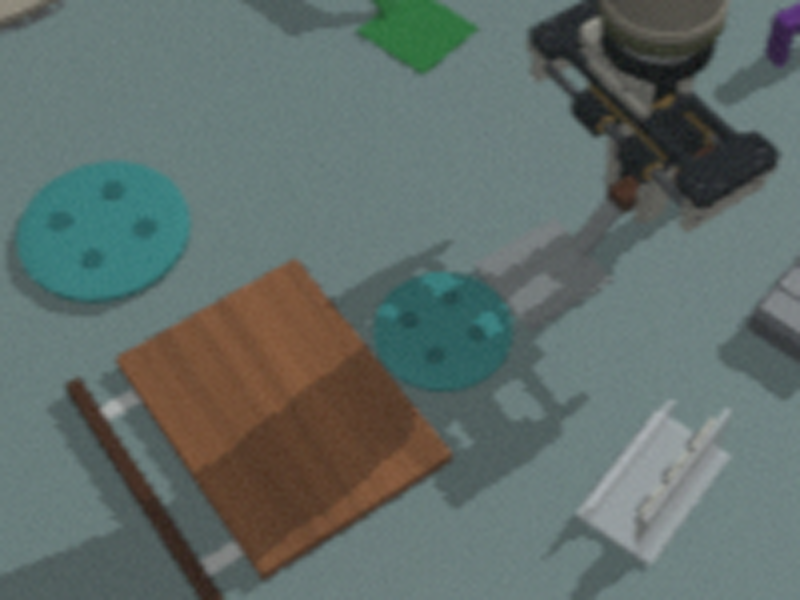

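View pics/t6.png

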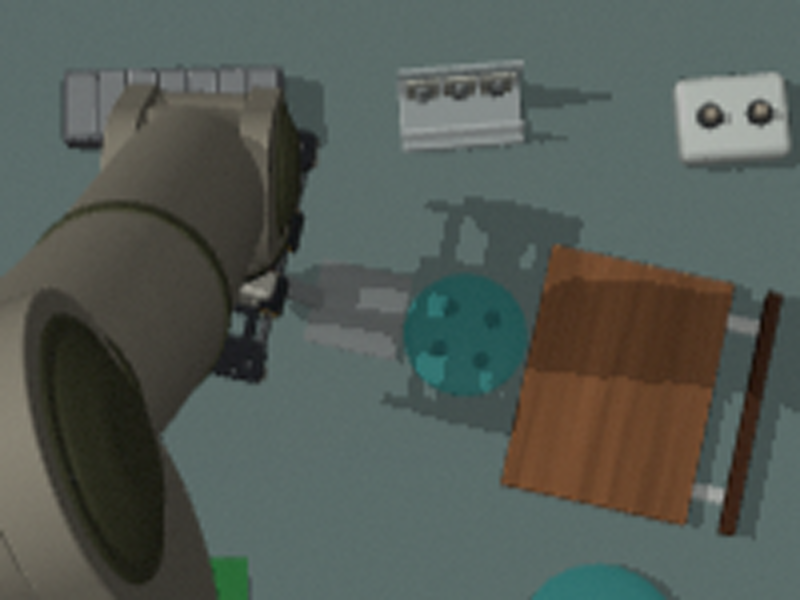

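The coaster at t6 (465,335) is nearly at the board and the blade edge is on its rim. I'll keep pushing.

>>> drive_tool --hand '[-1,-1,-1,-1,-1,-1]' --pt "0 0.004 0" --pt "0 0.004 0" --pt "0 0.004 0" --pt "0 0.004 0" --pt "0 0.004 0" --pt "0 0.004 0" --twist '[0,0,0,0,0,0]'

```text
time_s: 10.35
position: [0.6233, 0.1302, 0.0264]
eef_rot: [-0.0, 0.995, -0.101, 0.0]
ft_force: [0.4, 1.7, -0.6]
opening: 0.0193
```

```bash
python3 -c "
from h import *
go(None)
im=cams.read_camera('top');crop(im,170,90,370,240,4,'pics/t7.png')
"
```

```text
t 10.35 pos [0.6233 0.1302 0.0264] yawx -11.55 tilt 0.0 f [ 0.37  1.66 -0.57] tq [ 0.314 -0.056 -0.001] op 0.0193 q [-0.45  0.76  0.23  1.95 -0.35  0.48 -0.16]
```

View pics/t7.png

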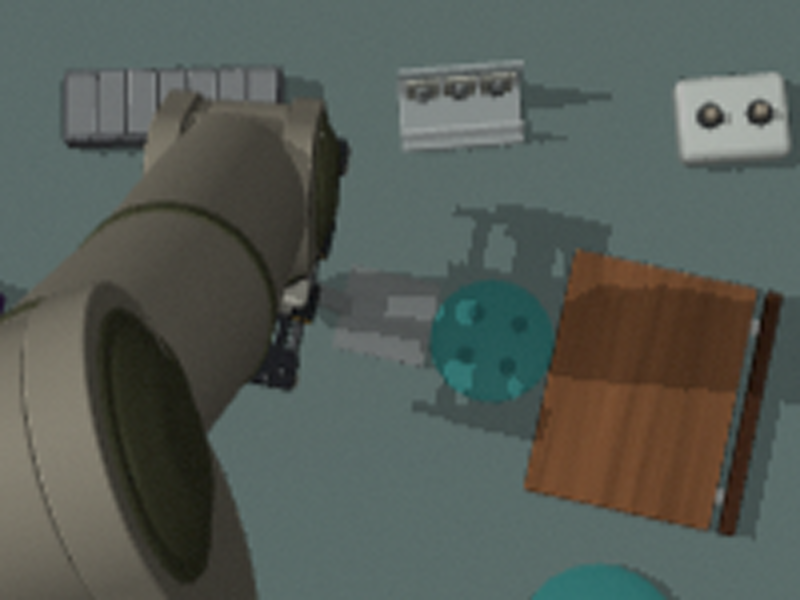

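>>> drive_tool --hand '[-1,-1,-1,-1]' --pt "0 0.002 0" --pt "0 0.002 0" --pt "0 0.002 0" --pt "0 0.001 0" --twist '[0,0,0,0]'

```text
time_s: 10.9
position: [0.622, 0.1234, 0.0263]
eef_rot: [0.0, 0.995, -0.101, 0.0]
ft_force: [0.2, 0.8, -1.9]
opening: 0.0192
```

```bash
python3 -c "
from h import *
go(None)
"
```

```text
t 10.9 pos [0.622  0.1234 0.0263] yawx -11.56 tilt 0.0 f [ 0.17  0.8  -1.89] tq [ 0.32  -0.009  0.006] op 0.0192 q [-0.44  0.75  0.23  1.95 -0.35  0.47 -0.15]
```

>>> drive_tool --hand '[-1,-1,-1]' --pt "0 0.001 0" --pt "0 0.001 0" --pt "0 0.001 0" --twist '[0,0,0]'

```text
time_s: 11.28
position: [0.6219, 0.1224, 0.0266]
eef_rot: [-0.001, 0.995, -0.1, 0.0]
ft_force: [1.8, 8.3, 0.5]
opening: 0.0192
```

```bash
python3 -c "
from h import *
go(None)
im=cams.read_camera('top');crop(im,220,120,380,240,5,'pics/t8.png')
"
```

```text
t 11.28 pos [0.6219 0.1224 0.0266] yawx -11.49 tilt 0.12 f [1.78 8.28 0.5 ] tq [ 1.714 -0.251 -0.037] op 0.0192 q [-0.43  0.75  0.23  1.96 -0.35  0.47 -0.15]
```

View pics/t8.png

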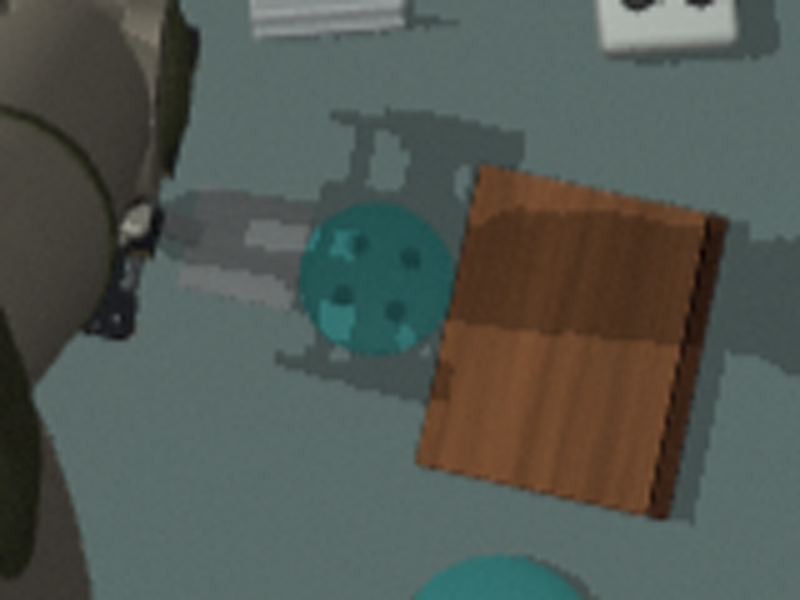

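The board is solid against the strip: 8.5 N and no further motion. Now I'll back off and go down to the glass.

>>> drive_tool --hand '[-1,-1,-1,-1,-1,-1,-1]' --pt "0 -0.004 0" --pt "0 -0.006 0" --pt "0 -0.005 0" --pt "0 0 0.002" --pt "0 0 0.0015" --pt "0 0 0.0003" --pt "0 0 0" --twist '[0,0,0,0,0,0,0]'

```text
time_s: 12.2
position: [0.6243, 0.1351, 0.0225]
eef_rot: [0.0, 0.995, -0.101, -0.0]
ft_force: [-0.4, -0.1, -2.6]
opening: 0.0194
```

```bash
python3 -c "
from h import *
go([.6219,.1224,.0224],-11.6)
im=cams.read_camera('scene');crop(im,180,150,300,240,6,'pics/s9.png')
"
```

```text
t 12.2 pos [0.6243 0.1351 0.0225] yawx -11.57 tilt 0.01 f [-0.36 -0.06 -2.59] tq [-0.042  0.163 -0.001] op 0.0194 q [-0.45  0.76  0.23  1.94 -0.36  0.47 -0.16]
 tool-frame delta [0.0002 0.013  0.0001]
 twist 0.03
```

View pics/s9.png

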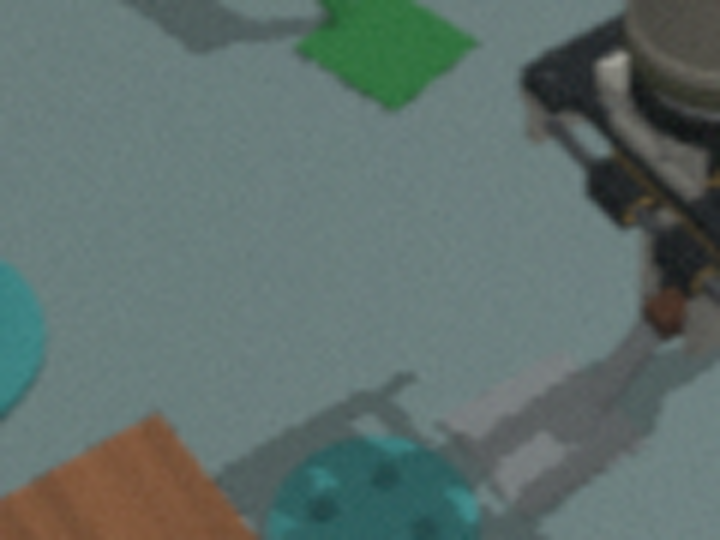

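>>> drive_tool --hand '[-1,-1,-1,-1,-1,-1,-1]' --pt "0 0 0.0004" --pt "0 0 0" --pt "0 0.004 0" --pt "0 0.004 0" --pt "0 0.004 0" --pt "0 0.003 0" --pt "0 0.003 0" --twist '[0,0,0,0,0,0,0]'

```text
time_s: 13.12
position: [0.6208, 0.1177, 0.0222]
eef_rot: [-0.0, 0.995, -0.101, 0.0]
ft_force: [0.2, 1.2, -0.8]
opening: 0.0194
```

```bash
python3 -c "
from h import *
go([.6219,.1224,.0224],-11.6)
im=cams.read_camera('scene');crop(im,180,180,300,270,6,'pics/s10.png')
"
```

```text
t 13.12 pos [0.6208 0.1177 0.0222] yawx -11.55 tilt 0.02 f [ 0.22  1.18 -0.78] tq [0.219 0.007 0.03 ] op 0.0194 q [-0.42  0.76  0.23  1.96 -0.35  0.46 -0.14]
 tool-frame delta [ 0.0001 -0.0048 -0.0002]
 twist 0.05
```

View pics/s10.png

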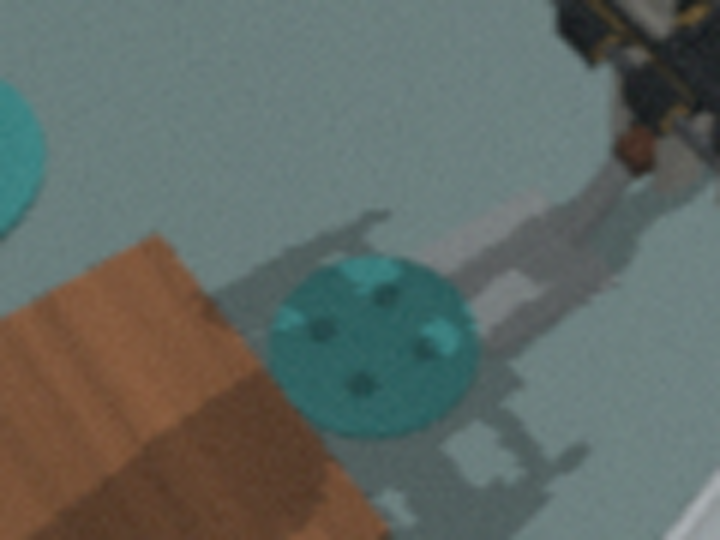

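>>> drive_tool --hand '[-1,-1,-1,-1]' --pt "0 0.002 0" --pt "0 0.002 0" --pt "0 0.002 0" --pt "0 0.002 0" --twist '[0,0,0,0]'

```text
time_s: 13.68
position: [0.6192, 0.1098, 0.0221]
eef_rot: [0.0, 0.995, -0.101, 0.0]
ft_force: [-0.2, 2.7, -0.9]
opening: 0.0195
```

```bash
python3 -c "
from h import *
go([.6219,.1224,.0224],-11.6)
im=cams.read_camera('scene');crop(im,180,180,300,270,6,'pics/s11.png')
"
```

```text
t 13.68 pos [0.6192 0.1098 0.0221] yawx -11.55 tilt 0.0 f [-0.16  2.65 -0.93] tq [ 0.177  0.015 -0.011] op 0.0195 q [-0.41  0.76  0.22  1.97 -0.35  0.46 -0.13]
 tool-frame delta [ 0.0002 -0.0129 -0.0003]
 twist 0.05
```

View pics/s11.png

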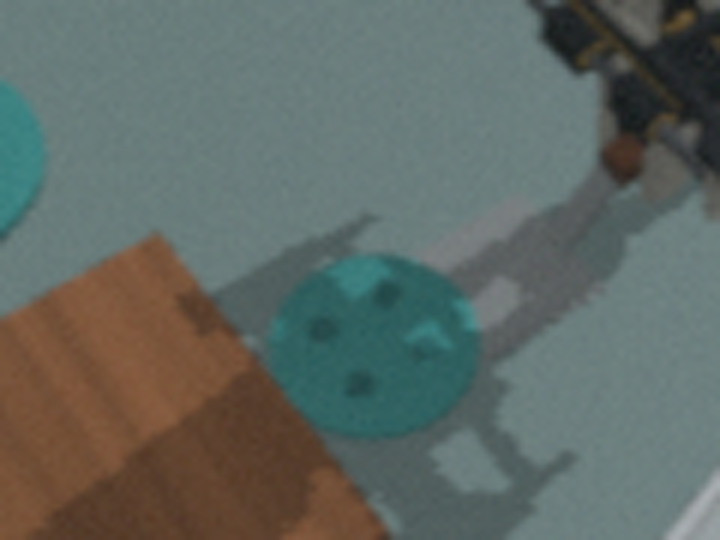

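>>> drive_tool --hand '[-1,-1,-1,-1,-1]' --pt "0 0.003 0" --pt "0 0.003 0" --pt "0 0.003 0" --pt "0 0.002 0" --pt "0 0 0" --twist '[0,0,0,0,0]'

```text
time_s: 14.35
position: [0.6169, 0.0986, 0.0221]
eef_rot: [0.0, 0.995, -0.101, -0.0]
ft_force: [-0.7, -0.7, -0.8]
opening: 0.0195
```

```bash
python3 -c "
from h import *
go([.6219,.1224,.0224],-11.6)
im=cams.read_camera('scene');crop(im,180,180,300,270,6,'pics/s12.png')
im=cams.read_camera('top');crop(im,220,120,380,240,5,'pics/t12.png')
"
```

```text
t 14.35 pos [0.6169 0.0986 0.0221] yawx -11.58 tilt 0.02 f [-0.69 -0.7  -0.79] tq [-0.103  0.04   0.023] op 0.0195 q [-0.39  0.75  0.22  1.98 -0.35  0.45 -0.12]
 tool-frame delta [ 0.0001 -0.0243 -0.0003]
 twist 0.02
```

View pics/s12.png

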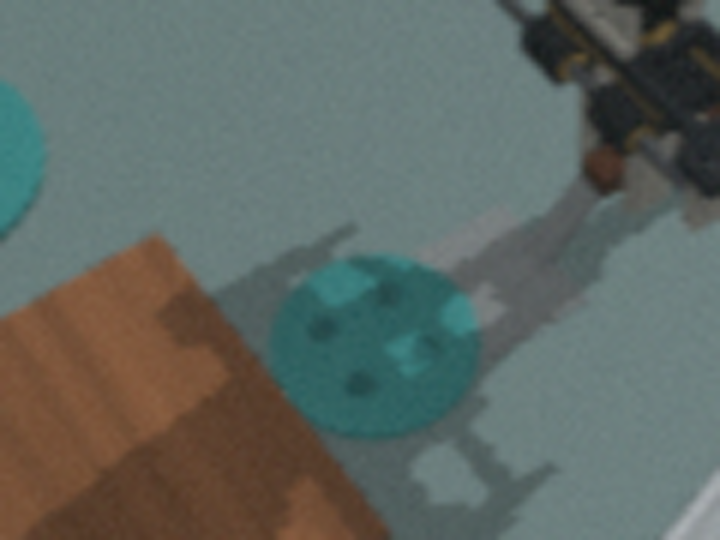

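View pics/t12.png

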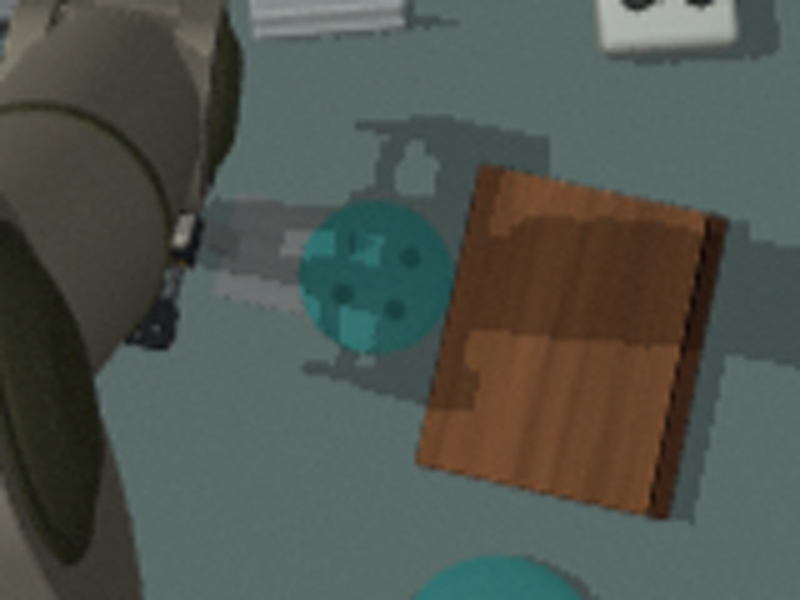

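The blade is 24 mm under the coaster with low force. Now I'll lever along an arc about the board edge, starting with about 30°.

>>> drive_tool --hand '[-1,-1,-1,-1,-1,-1,-1]' --pt "0 0.0007 -0.005" --pt "0 0.0007 -0.005" --pt "0 0.0008 -0.005" --pt "0 0.0015 -0.006" --pt "0 0.0015 -0.006" --pt "0 0.0015 -0.0063" --pt "0 0 0" --twist '[0,0,0,0,0,0,0]'

```text
time_s: 15.32
position: [0.616, 0.0924, 0.0561]
eef_rot: [-0.0, 0.995, -0.101, 0.0]
ft_force: [0.3, 0.2, -1.3]
opening: 0.0194
```

```bash
python3 -c "
from h import *
go([.6169,.0986,.0224],-11.6)
im=cams.read_camera('scene');crop(im,180,180,300,270,6,'pics/s13.png')
im=cams.read_camera('top');crop(im,220,120,380,240,5,'pics/t13.png')
"
```

```text
t 15.32 pos [0.616  0.0924 0.0561] yawx -11.57 tilt 0.06 f [ 0.34  0.15 -1.28] tq [0.075 0.047 0.037] op 0.0194 q [-0.4   0.7   0.25  1.97 -0.33  0.51 -0.12]
 tool-frame delta [-0.0003 -0.0062  0.0337]
 twist 0.03
```

View pics/s13.png

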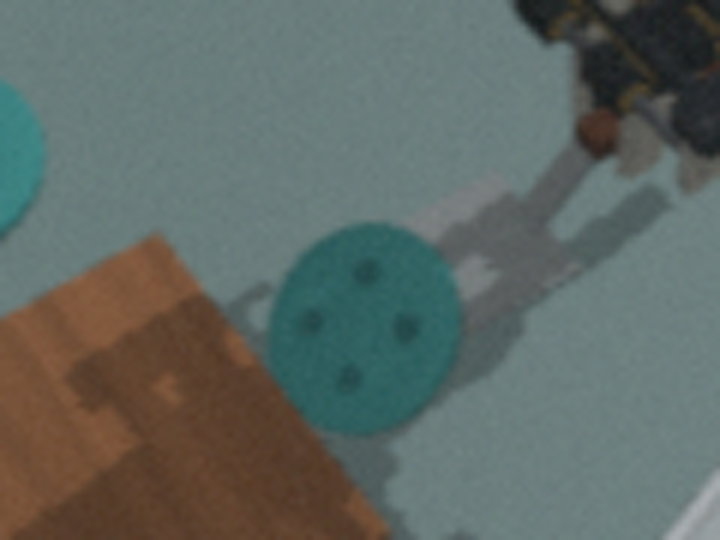

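View pics/t13.png

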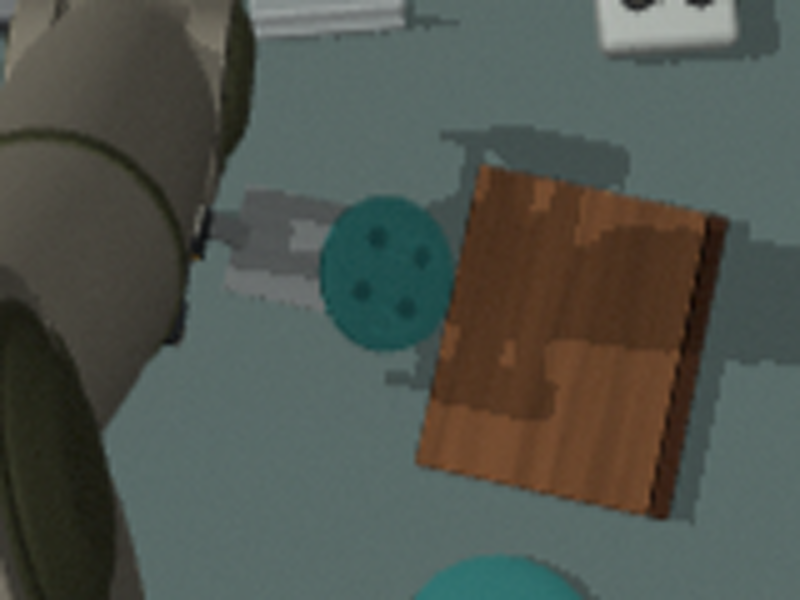

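The coaster is tilting well, held at the board edge at t13 (450,290). Next, up to 60°.

>>> drive_tool --hand '[-1,-1,-1,-1,-1,-1,-1]' --pt "0 0.003 -0.006" --pt "0 0.0035 -0.0055" --pt "0 0.0042 -0.0048" --pt "0 0.0045 -0.0046" --pt "0 0.005 -0.0043" --pt "0 0.005 -0.0038" --pt "0 0 0" --twist '[0,0,0,0,0,0,0]'

```text
time_s: 16.3
position: [0.6107, 0.0672, 0.0848]
eef_rot: [0.0, 0.995, -0.101, 0.0]
ft_force: [0.1, 1.4, -0.2]
opening: 0.0194
```

```bash
python3 -c "
from h import *
go([.6169,.0986,.0224],-11.6)
im=cams.read_camera('scene');crop(im,180,180,300,270,6,'pics/s14.png')
im=cams.read_camera('top');crop(im,220,120,380,240,5,'pics/t14.png')
"
```

```text
t 16.3 pos [0.6107 0.0672 0.0848] yawx -11.6 tilt 0.03 f [ 0.12  1.38 -0.21] tq [0.031 0.038 0.038] op 0.0194 q [-0.38  0.65  0.26  1.98 -0.31  0.55 -0.1 ]
 tool-frame delta [-0.0002 -0.032   0.0624]
 twist -0.0
```

View pics/s14.png

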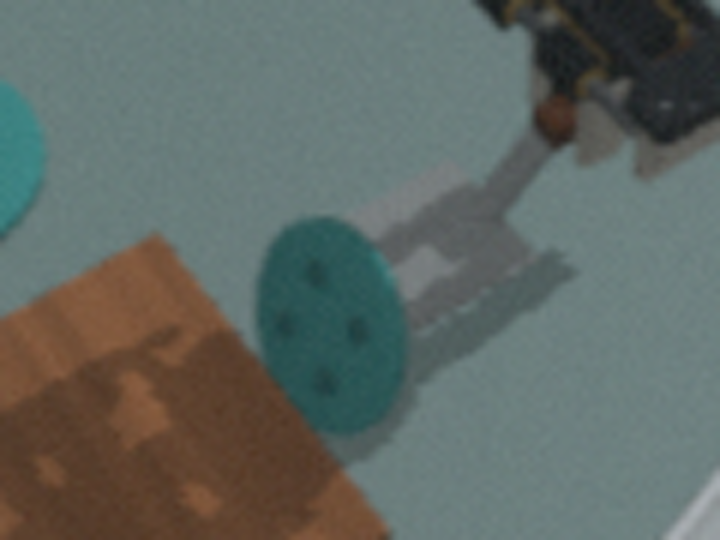

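View pics/t14.png

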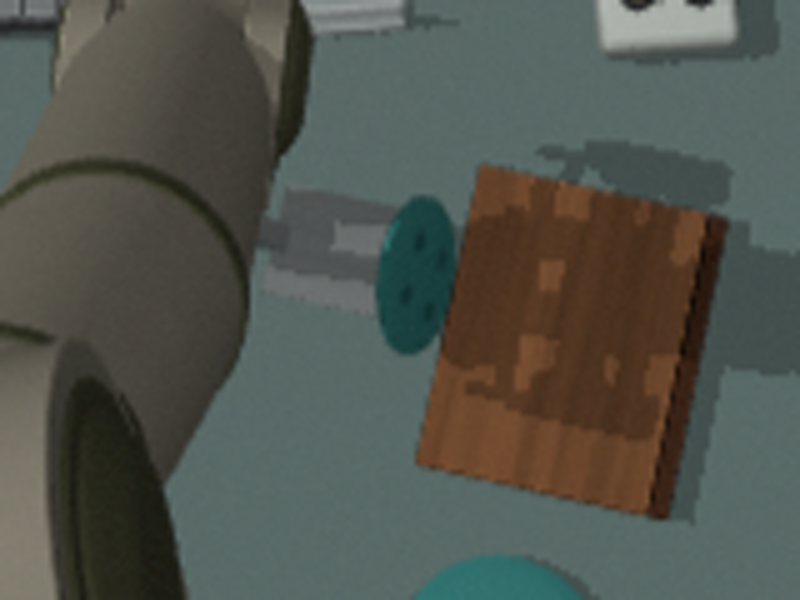

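>>> drive_tool --hand '[-1,-1,-1,-1,-1,-1]' --pt "0 0.0057 -0.0033" --pt "0 0.0058 -0.0028" --pt "0 0.0058 -0.0022" --pt "0 0.0056 -0.0016" --pt "0 0.0056 -0.0011" --pt "0 0 0" --twist '[0,0,0,0,0,0]'

```text
time_s: 17.15
position: [0.6048, 0.0392, 0.0956]
eef_rot: [0.0, 0.995, -0.101, 0.0]
ft_force: [0.5, 0.4, -0.9]
opening: 0.02
```

```bash
python3 -c "
from h import *
go([.6169,.0986,.0224],-11.6)
im=cams.read_camera('scene');crop(im,180,180,300,270,6,'pics/s15.png')
im=cams.read_camera('top');crop(im,220,120,380,240,5,'pics/t15.png')
"
```

```text
t 17.15 pos [0.6048 0.0392 0.0956] yawx -11.61 tilt 0.01 f [ 0.45  0.41 -0.94] tq [-0.042  0.066 -0.048] op 0.02 q [-0.34  0.63  0.27  1.99 -0.3   0.56 -0.07]
 tool-frame delta [-0.0001 -0.0606  0.0732]
 twist -0.01
```

View pics/s15.png

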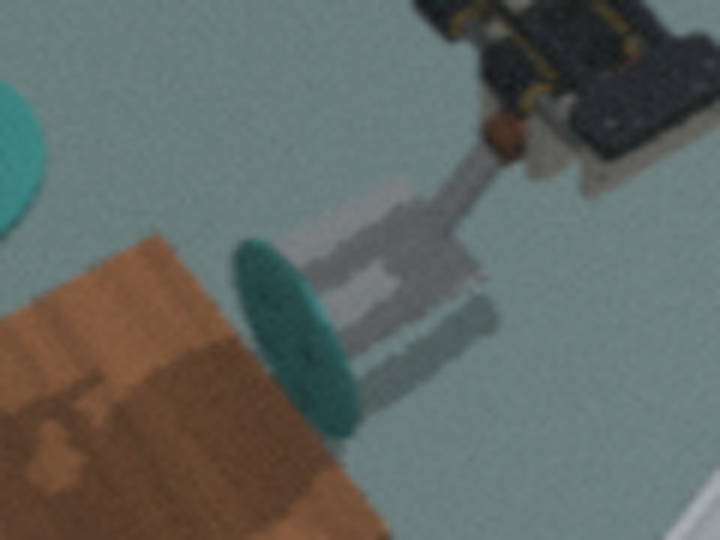

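View pics/t15.png

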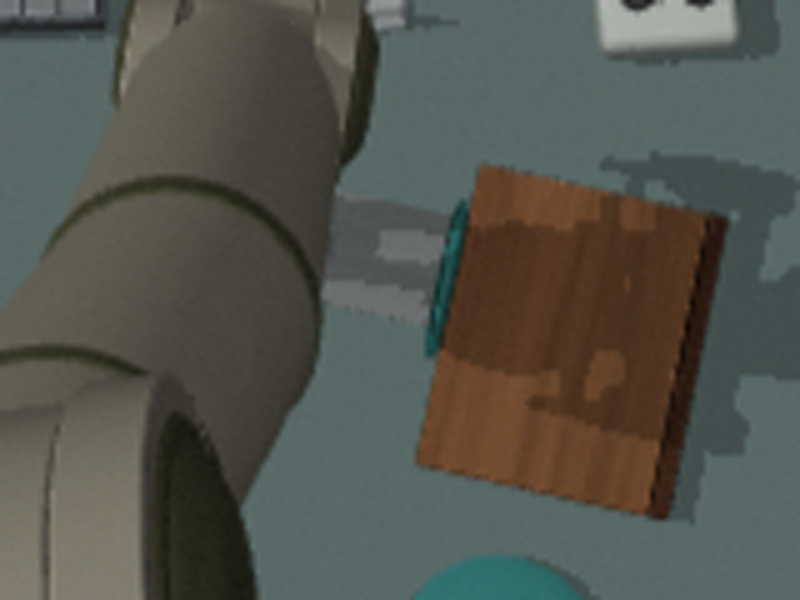

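>>> drive_tool --hand '[-1,-1,-1,-1,-1,-1,-1]' --pt "0 0.0055 -0.0005" --pt "0 0.0055 0" --pt "0 0.0055 0.0005" --pt "0 0.005 0.001" --pt "0 0.005 0.001" --pt "0 0.005 0.001" --pt "0 0 0" --twist '[0,0,0,0,0,0,0]'

```text
time_s: 18.12
position: [0.5984, 0.0085, 0.0924]
eef_rot: [0.0, 0.995, -0.101, -0.0]
ft_force: [-0.5, 0.8, -0.7]
opening: 0.0194
```

```bash
python3 -c "
from h import *
go([.6169,.0986,.0224],-11.6)
im=cams.read_camera('scene');crop(im,160,180,300,285,5.7,'pics/s16.png')
im=cams.read_camera('top');crop(im,220,120,380,240,5,'pics/t16.png')
"
```

```text
t 18.12 pos [0.5984 0.0085 0.0924] yawx -11.6 tilt 0.01 f [-0.51  0.79 -0.72] tq [-0.064  0.085  0.019] op 0.0194 q [-0.28  0.63  0.26  2.01 -0.29  0.54 -0.02]
 tool-frame delta [-0.    -0.092  0.07 ]
 twist 0.0
```

View pics/s16.png

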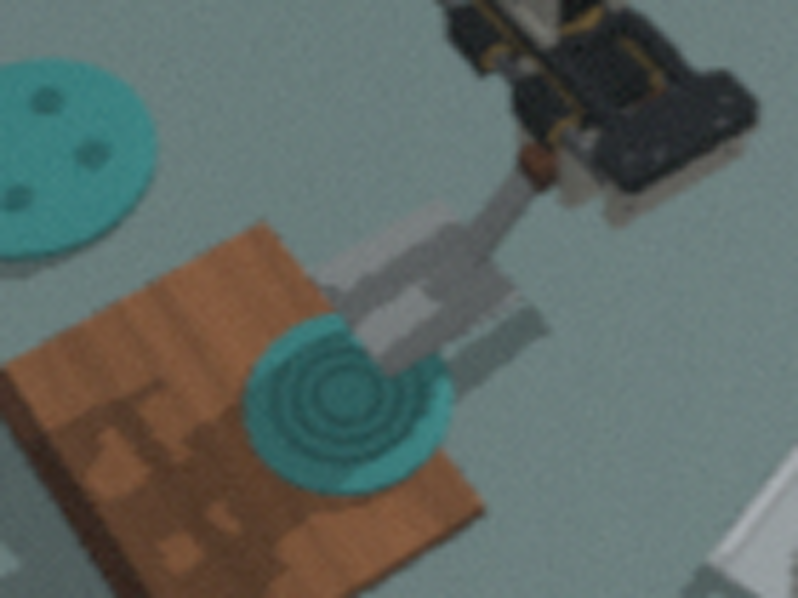

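View pics/t16.png

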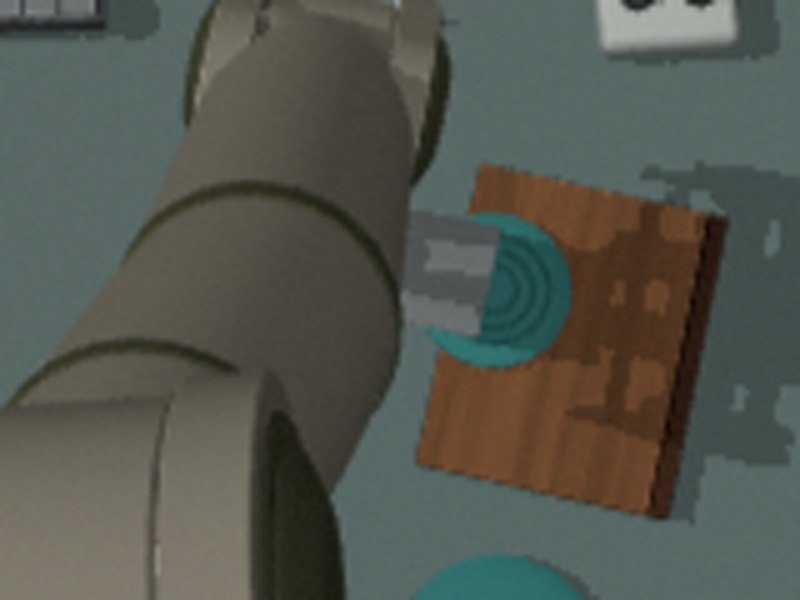

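The coaster has flipped onto the board, rings up at s16 (347,393), but it overhangs the +y side. I'll retract, lower and nudge its rim fully onto the board.

>>> drive_tool --hand '[-1,-1,-1,-1,-1,-1,-1,-1]' --pt "0 -0.01 -0.002" --pt "0 -0.02 0" --pt "0 -0.02 0" --pt "0 -0.015 0" --pt "0 0 0.02" --pt "0 0 0.02" --pt "0 0 0.012" --pt "0 0 0.003" --twist '[0,0,0,0,0,0,0,0]'

```text
time_s: 19.23
position: [0.6113, 0.0731, 0.0388]
eef_rot: [0.0, 0.995, -0.101, -0.001]
ft_force: [-0.4, 1.0, -1.6]
opening: 0.0196
```

```bash
python3 -c "
from h import *
go([.5984,.0085,.0383],-11.6)
im=cams.read_camera('scene');cv2.imwrite('pics/s17f.png',im);crop(im,160,180,300,285,5.7,'pics/s17.png')
im=cams.read_camera('top');cv2.imwrite('pics/t17f.png',im);crop(im,220,120,380,240,5,'pics/t17.png')
"
```

```text
t 19.23 pos [0.6113 0.0731 0.0388] yawx -11.54 tilt 0.06 f [-0.42  1.02 -1.62] tq [-0.049  0.119  0.033] op 0.0196 q [-0.36  0.72  0.23  1.99 -0.34  0.46 -0.09]
 tool-frame delta [0.0003 0.0659 0.0005]
 twist 0.06
```

View pics/s17.png

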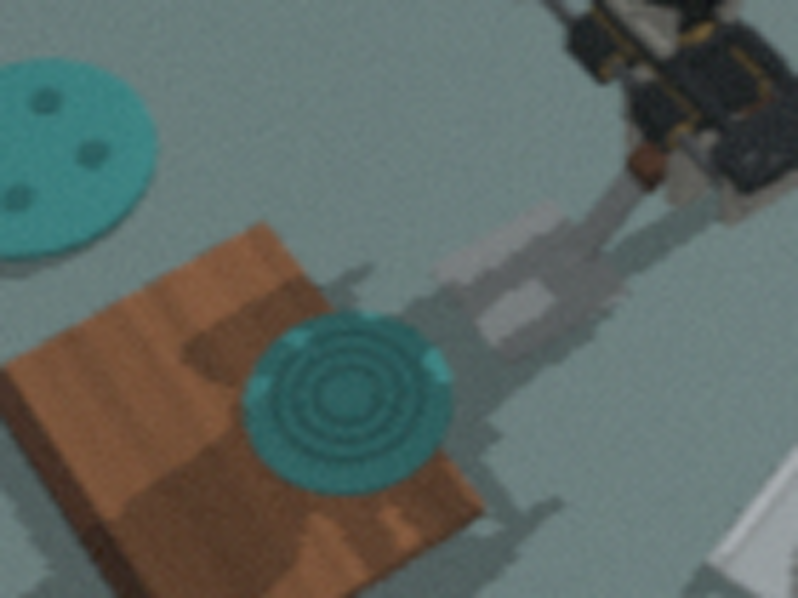

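View pics/t17.png

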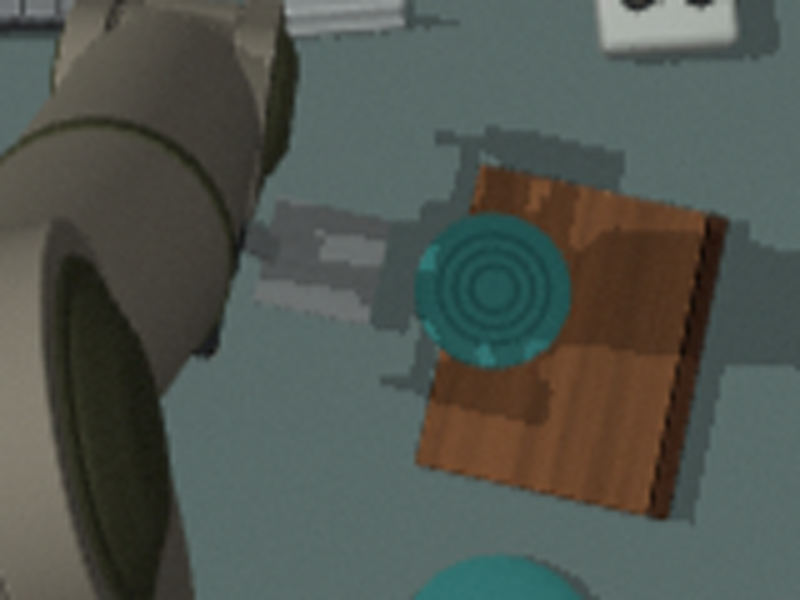

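>>> drive_tool --hand '[-1,-1,-1,-1,-1,-1,-1,-1,-1,-1,-1]' --pt "0 0.008 0.0003" --pt "0 0.006 0" --pt "0 0.005 0" --pt "0 0.005 0" --pt "0 0.005 0" --pt "0 0.005 0" --pt "0 0.005 0" --pt "0 0.005 0" --pt "0 0.005 0" --pt "0 0.005 0" --pt "0 0.003 0" --twist '[0,0,0,0,0,0,0,0,0,0,0]'

```text
time_s: 20.7
position: [0.6001, 0.0165, 0.0391]
eef_rot: [0.0, 0.995, -0.101, -0.0]
ft_force: [-0.5, 0.8, -0.9]
opening: 0.0196
```

```bash
python3 -c "
from h import *
go([.5984,.0085,.0383],-11.6)
im=cams.read_camera('scene');crop(im,160,180,300,285,5.7,'pics/s18.png')
im=cams.read_camera('top');crop(im,220,120,380,240,5,'pics/t18.png')
"
```

```text
t 20.7 pos [0.6001 0.0165 0.0391] yawx -11.57 tilt 0.0 f [-0.46  0.85 -0.92] tq [ 0.112  0.029 -0.007] op 0.0196 q [-0.26  0.71  0.21  2.03 -0.32  0.44 -0.01]
 tool-frame delta [-0.      0.0081  0.0008]
 twist 0.03
```

View pics/s18.png

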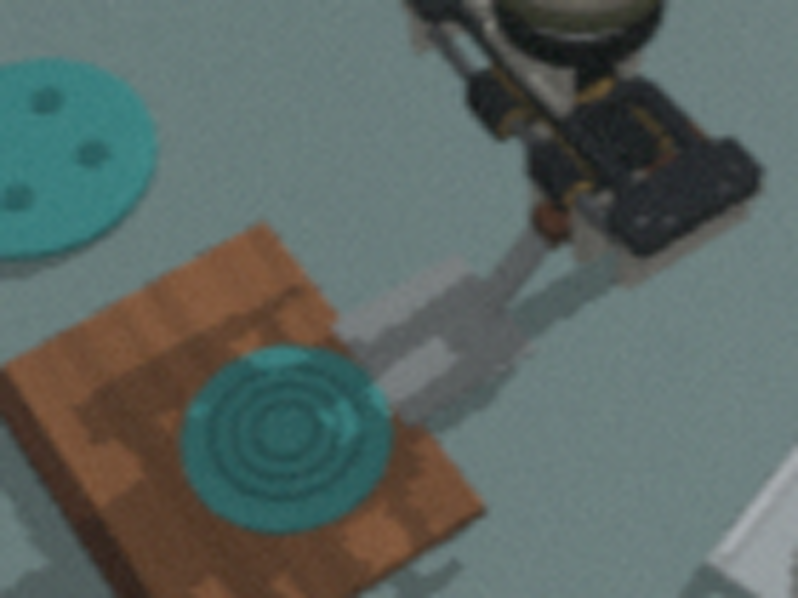

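View pics/t18.png

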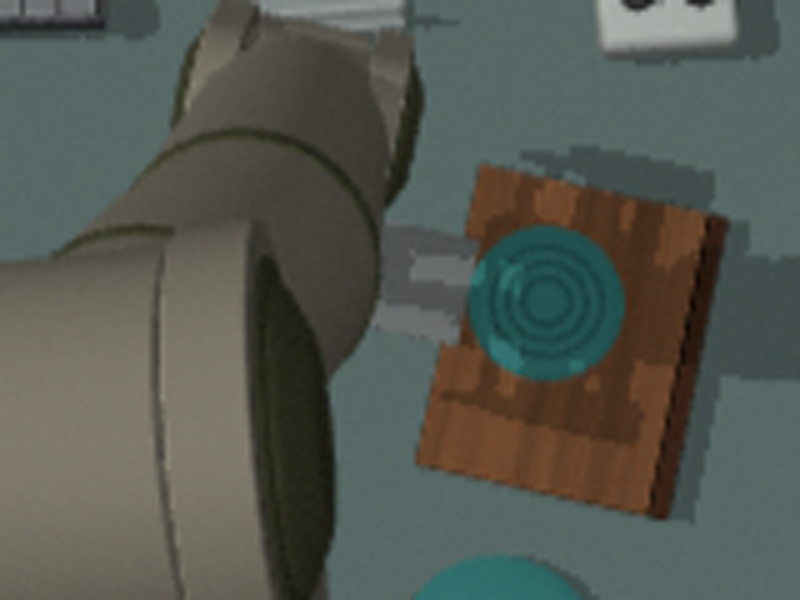

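The coaster is now fully on the board at t18 (547,303). Backing off and returning the spatula.

>>> drive_tool --hand '[-1,-1,-1,-1,-1,-1,-1,-1,-1,-1,-1]' --pt "0 -0.01 0" --pt "0 -0.02 0" --pt "0 -0.02 -0.007" --pt "0 -0.02 -0.01" --pt "0 -0.02 -0.01" --pt "0 -0.02 -0.01" --pt "0 -0.02 0" --pt "0 -0.02 0" --pt "0 -0.02 0" --pt "0 -0.02 0" --pt "0 -0.01 0" --twist '[0,0,0,0,0,0,0,0,0,0,0]'

```text
time_s: 22.18
position: [0.6403, 0.2147, 0.0758]
eef_rot: [-0.0, 0.995, -0.1, -0.0]
ft_force: [-0.2, -0.1, -1.7]
opening: 0.0198
```

>>> drive_tool --hand '[-1,-1,-1,-1,-1,-1]' --pt "0 0 0" --pt "0 0 0" --pt "0 0 0" --pt "0 0 0" --pt "0 0 0" --pt "0 0 0" --twist '[10.5,10.5,10.5,10.5,10.2,0]'

```text
time_s: 22.92
position: [0.6401, 0.2129, 0.0759]
eef_rot: [0.0, 0.85, -0.528, 0.0]
ft_force: [-0.2, 0.7, -1.6]
opening: 0.0192
```

```bash
python3 -c "
from h import *
go([.5910,.2670,.0224],-63.84)
"
```

```text
t 22.93 pos [0.6401 0.2129 0.0759] yawx -63.68 tilt 0.06 f [-0.19  0.68 -1.61] tq [-0.032  0.063 -0.021] op 0.0192 q [-0.74  0.78  0.55  1.85 -0.61  0.69 -0.94]
 tool-frame delta [-0.0703  0.02    0.0534]
 twist 0.16
```

>>> drive_tool --hand '[-1,-1,-1,-1,-1,-1,-1,-1]' --pt "-0.02 0.006 0" --pt "-0.025 0.007 0" --pt "-0.0253 0.007 0" --pt "0 0 0" --pt "0 0 0.02" --pt "0 0 0.018" --pt "0 0 0.01" --pt "0 0 0" --twist '[0.2,0,0,0,0,0,0,0]'

```text
time_s: 23.92
position: [0.591, 0.2663, 0.0268]
eef_rot: [0.001, 0.848, -0.53, -0.0]
ft_force: [-0.0, 0.1, -0.7]
opening: 0.0197
```

```bash
python3 -c "
from h import *
go([.5912,.2674,.0224],-63.84)
im=cams.read_camera('scene');crop(im,220,110,380,230,5,'pics/s19.png')
"
```

```text
t 23.93 pos [0.591  0.2663 0.0268] yawx -64.0 tilt 0.12 f [-0.02  0.07 -0.68] tq [-0.048  0.144  0.021] op 0.0197 q [-0.82  0.81  0.49  1.93 -0.68  0.58 -0.98]
 tool-frame delta [-0.001  -0.0007  0.0044]
 twist -0.16
```

View pics/s19.png

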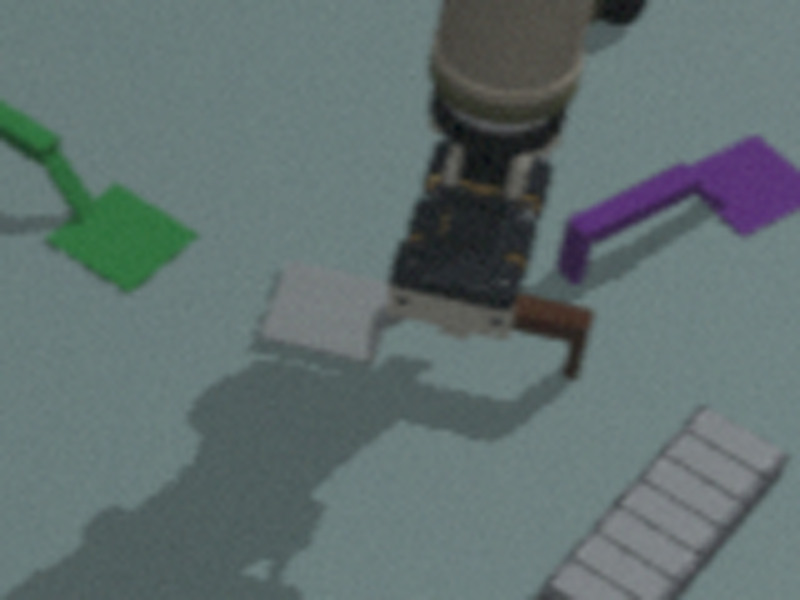

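>>> drive_tool --hand '[-1,-1,-1,-1,-1]' --pt "-0.001 -0.0005 0.002" --pt "0 0 0.0012" --pt "0 0 0.0006" --pt "0 0 0.0004" --pt "0 0 0" --twist '[0,0,0,0,0]'

```text
time_s: 24.6
position: [0.5914, 0.2684, 0.024]
eef_rot: [-0.0, 0.848, -0.53, 0.0]
ft_force: [0.3, 0.1, -0.8]
opening: 0.0196
```

```bash
python3 -c "
from h import *
go([.5912,.2674,.0224],-63.84)
"
```

```text
t 24.6 pos [0.5914 0.2684 0.024 ] yawx -63.95 tilt 0.01 f [ 0.34  0.14 -0.78] tq [-0.063  0.148  0.01 ] op 0.0196 q [-0.82  0.82  0.49  1.93 -0.69  0.57 -0.98]
 tool-frame delta [0.0008 0.0006 0.0016]
 twist -0.11
```

>>> drive_tool --hand '[-1,-1,-1,-1]' --pt "0.0005 0.0005 0.0006" --pt "0 0 0.0006" --pt "0 0 0.0004" --pt "0 0 0" --twist '[0,0,0,0]'

```text
time_s: 25.1
position: [0.5911, 0.2676, 0.0223]
eef_rot: [0.0, 0.848, -0.53, 0.0]
ft_force: [0.4, 1.2, -1.4]
opening: 0.0193
```

```bash
python3 -c "
from h import *
go([.5912,.2674,.0224],-63.84)
"
```

```text
t 25.1 pos [0.5911 0.2676 0.0223] yawx -63.95 tilt 0.0 f [ 0.39  1.19 -1.4 ] tq [-0.014  0.124  0.016] op 0.0193 q [-0.82  0.82  0.49  1.93 -0.69  0.57 -0.98]
 tool-frame delta [ 0.0003  0.     -0.0001]
 twist -0.11
```

>>> drive_tool --hand '[-1,-1,-0.3,0.1,0.1,0.1]' --pt "0 0 0.0003" --pt "0 0 0" --pt "0 0 0" --pt "0 0 0" --pt "0 0 0" --pt "0 0 0" --twist '[0,0,0,0,0,0]'

```text
time_s: 25.85
position: [0.5911, 0.2676, 0.022]
eef_rot: [0.0, 0.848, -0.53, 0.0]
ft_force: [-0.9, -0.9, 0.7]
opening: 0.0504
```

```bash
python3 -c "
from h import *
go([.5912,.2674,.0224],-63.84)
"
```

```text
t 25.85 pos [0.5911 0.2676 0.022 ] yawx -63.96 tilt 0.0 f [-0.86 -0.93  0.72] tq [-0.022  0.116 -0.005] op 0.0504 q [-0.82  0.82  0.49  1.93 -0.69  0.57 -0.98]
 tool-frame delta [ 0.0002  0.     -0.0004]
 twist -0.12
```

Released. Rising straight up, then moving aside to check.

>>> drive_tool --hand '[0.1,0.1,0.1,0.1,0.1,0.1,0.1,0.1,0.1,0.1]' --pt "0 0 -0.01" --pt "0 0 -0.02" --pt "0 0 -0.03" --pt "0 0 -0.04" --pt "0 0 -0.05" --pt "0 0 -0.04" --pt "-0.03 0 0" --pt "-0.04 0 0" --pt "-0.04 0 0" --pt "-0.04 0 0" --twist '[0,0,0,0,0,0,0,0,0,0]'

```text
time_s: 27.1
position: [0.5247, 0.4033, 0.2138]
eef_rot: [-0.001, 0.848, -0.53, 0.0]
ft_force: [0.9, 0.4, 0.2]
opening: 0.051
```

Run:
```python
from h import *
go(None)
s=cams.read_camera('scene');cv2.imwrite('pics/s20.png',s)
t=cams.read_camera('top');cv2.imwrite('pics/t20.png',t);crop(t,170,90,370,240,4,'pics/t20c.png')
for n,im in (('scene',s),('top',t)):
    hsv=cv2.cvtColor(im,cv2.COLOR_BGR2HSV)
    m=cv2.inRange(hsv,(84,110,50),(95,255,255));k,l,stt,c=cv2.connectedComponentsWithStats(m)
    for i in range(1,k):
        if stt[i,4]>200:
            cnt=max(cv2.findContours((l==i).astype(np.uint8),0,1)[0],key=cv2.contourArea)[:,0,:]
            w=unproj(n,cnt,.019)[:,:2]*1000
            print(n,cv2.fitEllipse(w.astype(np.float32)))
```

```text
t 27.1 pos [0.5247 0.4033 0.2138] yawx -63.98 tilt 0.07 f [0.94 0.37 0.18] tq [-0.055  0.133  0.015] op 0.051 q [-1.19  0.62  0.72  1.79 -0.51  0.92 -1.36]
scene ((354.8575744628906, -129.998291015625), (122.32838439941406, 123.91019439697266), 64.10548400878906)
scene ((571.9111328125, -153.2647247314453), (93.51480865478516, 95.6262435913086), 44.674964904785156)
top ((571.3804321289062, -153.77439880371094), (93.92882537841797, 95.93331909179688), 12.894184112548828)
top ((346.68475341796875, -124.89167022705078), (124.04960632324219, 124.96723175048828), 174.359619140625)
```

View pics/s20.png

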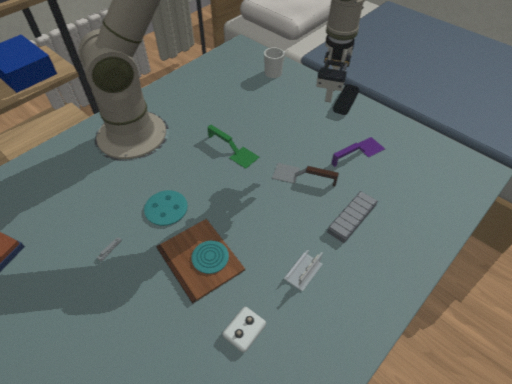

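View pics/t20c.png

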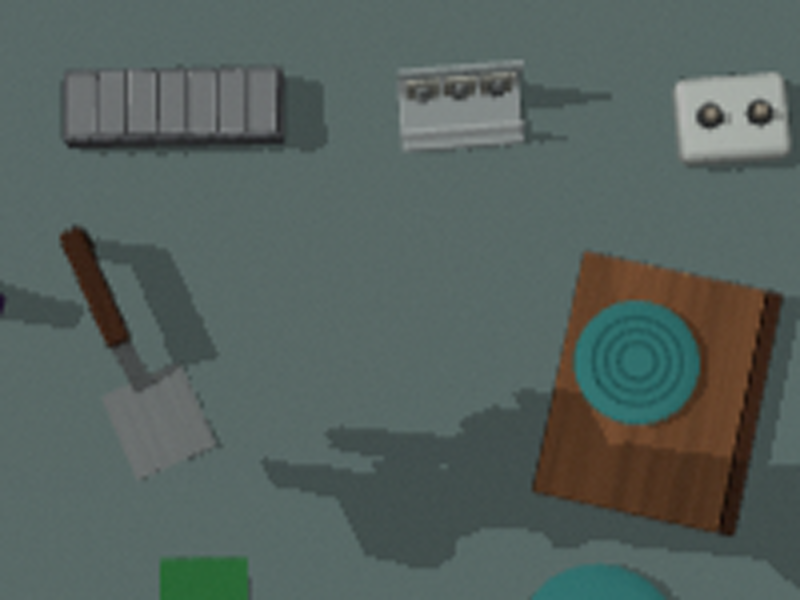

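The final views show the coaster flat on the board, rings up at t20c (637,362), well inside all the edges. The spatula is standing where it was at t20c (130,360), and the bystanders are in place. Handing in.

```bash
python3 -c "
from plant import env
print(env.close_job())"
```

```text
the job is handed in; nothing more can be done
None
```

The coaster is flat on the board, cup face up, and the job was handed in at about 27 s of the 72 s limit.

- **Push:** I gripped the steel-bladed spatula and pushed the coaster's rim until the board stopped solid against its strip. The force there rose to about 8.5 N with no further motion.
- **Flip:** I slid the blade 24 mm under the coaster and levered it up about the board's edge until it fell over onto the board. It first overhung the +y side by about 25 mm, so I nudged its rim with the blade until it was fully on.
- **Spatula:** I stood it back in its original spot and released it.

**Last checks:**
- Both cameras put the coaster centre within about 1 mm of each other, near (0.572, -0.153) m, with the concentric rings up.
- By eye, the board is still at its stop and the spatula matches its starting picture.
- The other things are where they were; the nail clipper and the look-alikes were compared only in the wide scene view.
- No check failed.

**Force on the glass:** the highest reading was about 6 N downward, while the fingers closed on the handle. During the touch-down and sliding on the glass it was about 3 N or less, judged from readings that wander by about 1 N.

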